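# Third hand at the fitting jig: hold the heel lift on the sprung stop

## Robot

A 6-joint arm with a two-finger parallel gripper is mounted at the origin on the work surface. World frame = base frame: x ahead of the robot, y to its left, z up, the work surface at z = 0. Lengths are in m, angles in rad, forces in N, time in s.
With the tool pointing down it reaches from about 0.35 to 0.775 m from the base axis. Payload 5.5 kg.
Tool frame: the origin (TCP) lies midway between the tips of the shut fingers; the grasp point (between the pads) lies 19 mm behind it; z points along the fingers, y is the line along which they close (so a half turn about z gives the same grasp; the last joint's range is limited). The gripper opens to 85 mm and grips with 20 to 120 N. Pads are 22 mm wide; open, the fingers measure 114 mm over their backs; the gripper's body (76 mm by 85 mm) begins 54 mm behind the grasp point. The pads swing forward as they close: fully open they stand 13 mm farther back than shut.
Start: joints at [1.161, 0.313, 0.046, 1.304, 0, 1.431], TCP at [0.153, 0.554, 0.231] pointing down, gripper open.
Joint ranges: [-2.76, 2.76], [-0.86, 1.69], [-1.03, 1.26], [-2.2, 2.34], [-1.47, 1.5], [-3.14, 3.14]. Speed limits (rad/s): [2.57, 2.57, 3.14, 3.14, 3.14, 3.14].

## Interface

Orientations are given as a unit quaternion [w, x, y, z].
In Python, from workcell import get_state, read_camera, camera_info, hand_in, recognise gives the robot as it stands.
- The arm moves only by the tool arm_command, never from a script. Its argument "moves" is one flat list of numbers, 7 for each row, row after row: the opening, from -1 (shut) to 1 (fully open), then the shift along the tool's x, y, z in mm, then the turn, a rotation vector about the tool's x, y, z in rad. A call has 1 to 8 rows; each row shifts and turns the commanded pose from where the row before left it, along the tool's axes as they then stand; what a row does not reach is not made up. A row lasts 1/8 s, in which the tool goes at most 62.5 mm and 10.7 degrees, less where a joint would pass 70% of its speed; a pose out of reach is approached as far as the arm can. A call with a gripper value outside its range is refused whole. The fingers move at their own pace and stop on an object; "newtons" is the grip in N (left out, the last holds). Time passes only in rows, so rows that do not move let the fingers close. It gives the time, the measured TCP pose, the force, the opening and the grip force at its end, in the units of the state.
- get_state(): the state, without advancing time (a new reading comes with each control period).
- read_camera(name): name is "scene" or "top" or "wrist"; returns (picture, depth): 480x640x3 uint8, blue, green, red; 480x640 float32, m along the optical axis (not along the pixel's ray), 0 where there is no reading.
- camera_info(name): a dict with "fovy" (degrees; the focal length in pixels is half the picture's height over the tangent of half this angle, whatever the lens; pixels are square), "cx", "cy" (the principal point, pixels), "k1" (the pictures are not rectified: a ray, as slopes to the right and down, at radius r is drawn at 1 + k1 r^2 times it, then the intrinsics apply), "eye" and "orientation" of the camera in the world; the wrist camera has in their place "tool_from_camera" (4x4, takes a point from camera to tool coordinates, whose origin is the TCP and whose axes are the flange's). Camera axes: x right, y down, z forward; pixel columns grow to the right and rows downward; lengths in m; the calibration is good to about 2 mm. A picture is of the moment at which its call begins: read the wrist's pose just before it. camera_info takes no time and is no camera call.
- hand_in(): hands the job in; it is judged then, once.
Trained networks look in the newest picture that a camera, given by its name, has taken for a name from the list of things; names that differ only in an ending like _2 or _b are one class to them, and where a whole thing is asked for, a point or a joint stands for the part that bears it (a point fixed in the world has none). Each returns a list of dicts, best first, with "confidence" (0 to 1); they miss things now and then, are a little off and sometimes report something else, mostly with a low value. They report only what shows in the picture. A call takes as long as a camera call. They do not tell look-alikes from the thing itself.
- recognise(camera, label): "point" ([column, row] in pixels, amid what is visible of it).
The state is a dict: "clock": time; "joint_pos": joint angles; "qvel": joint speeds; "tau": joint torques, N m; "tcp_pos": TCP position; "orientation": TCP orientation; "wrist_force": force on the tool from outside, world axes, zero at the start; "ft_torque": the same for the moment, N m; "finger_gap": finger opening in m; "grip_force": force on a finger pad.
Only numpy, scipy, OpenCV 4.12 (cv2) and the standard library are available. Lean on these libraries where they do the work, as an engineer would, in place of code of your own. Each camera call takes 0.05 s, during which the arm holds its last target. There are 200 camera calls.

## Task

First swing the yellow stop arm of the fitting jig out across the bed until it seats in its end detent; then pick up the red heel lift, set it flat on the jig's bed and press its tall front plate squarely against the middle of the arm's blue sprung pad with a steady push of about 10 N (pad sunk roughly 8 mm, never rammed in to its end), so that I can bolt it. Finish while still holding and pushing it like that: do not let go. Leave the toe cleat, canister, ratchet handle and bolts where they are.

Things in the scene. Friction and masses are not known exactly. Their poses are not given: they have to be found in the camera images.
- jig: Fitting jig, fixed to the counter: dark steel bed plate 220 (x) x 200 (y) x 12 mm; origin at the centre of its underside on the counter, bed surface 12 mm above it. Its yaw varies by up to 0.25 rad. Its x axis is the direction in which the part is to be pressed (away from the robot).
- pivot (a point): Top centre of the stop arm's vertical hinge pin, at x = +75, y = -75 mm in the jig's frame, 52 mm above the counter (a nut is round it). The arm reaches 174 mm from it.
- stop_arm (a joint): Angle of the yellow stop arm, rad. 0 = folded, pointing from the pivot along the jig's -x; grows clockwise seen from above; at its hard end, 1.57, it points along the jig's +y, across the bed. A ball detent resists from 1.27, peaks at 1.44, then snaps it home: seated is above 1.50. Elsewhere it stays where left; under 3 N at the knob moves it. Bar 12 mm thick, 18 to 46 mm up. Starts at 0 to 0.5.
- knob (a point): Top centre of the black upright knob near the free end of the stop arm, 155 mm from the pivot: round, 16 mm diameter, from 46 to 76 mm above the counter. Push it sideways or pinch it; it does not turn on the arm.
- pad_spring (a joint): How far the blue pad is pushed in, m: 0 = fully out, 0.018 = at its end. Spring: push in N = 2 + 1000 x this value (so 8 mm = 10 N).
- pad: Blue pressure pad, 6 mm thick, 50 wide, 26 high, its middle 75 mm along the arm from the pivot. Origin: centre of its front face, 34 mm above the counter, 22 mm off the bar's face when out. x: the way it is pushed in, square to the arm; y: along the arm to its free end; z: up. With the arm seated its axes are those of the jig and its face, when out, is at x = +47, y = 0 mm in the jig's frame.
- heel_lift: Red steel heel lift, 0.17 to 0.35 kg, loose, upright on the counter left of the jig, +x end within 0.6 rad of world x. Origin: centre of underside. Base plate 70 (x) x 44 (y) x 6 mm; tall front plate 6 x 44 mm, 38 high at the +x end, outer face at x = +35; behind it a grip block x -25 to +19, 30 mm wide in y, top 34 mm up, with a thin black rubber pad: grip it across y.
- lift_face (a point): Centre of the outer face of the heel lift's tall front plate: 35 mm along the part's x, 22 mm above its underside.
- toe_cleat: Grey nylon toe cleat with three ridges, 62 x 40 x 22 mm, loose, left of the jig; origin under its centre. Leave alone.
- canister: Green tin canister with a knurled metal lid, 80 mm diameter, 105 mm high, loose; origin under its centre. Leave alone.
- ratchet: Chrome ratchet handle with black grip, lying flat, 220 mm long along its x, 26 mm high, loose; origin under its grip side, 100 mm from the grip's end. Leave alone.
- bolt0: Stainless hex bolt standing on its head in the orange tray, 13 mm across, 32 mm high; origin under its head. Leave alone.
- bolt1: A second such bolt. Leave alone.
- bolt2: A third such bolt. Leave alone.
There are look-alikes about, which are no part of the job. Of the things that look like the heel_lift, the middle-sized one is meant.

How it is judged:
On the way, in this order (a step that is already met when the one before it is completed fails the run):
1. the stop arm is swung out and seated in its end detent (value of joint stop_arm above 1.5 rad), for 0.2 s.
2. the heel lift is set flat on the jig's bed (z of heel_lift in the frame of jig between 0.008 and 0.0165 m and angle between heel_lift's own z axis and vertical below 0.1 rad and x of heel_lift in the frame of jig between -0.11 and 0.11 m and y of heel_lift in the frame of jig between -0.1 and 0.1 m), for 0.1 s.
At the end, for the whole second after the job is handed in: Stop arm above 1.50 rad; heel lift at rest, held by the fingers (over 4 N), pressing the pad with 6 to 14 N; front plate on the pad, centred within 12 mm, square within 0.12 rad; flat on the bed (underside 8 to 16.5 mm above the counter, tilt under 0.10 rad); all through the last second (value of joint stop_arm above 1.5 rad and contact force between heel_lift and pad between 6 and 14 N and contact force between heel_lift and the fingers above 4 N and linear speed of heel_lift below 0.01 m/s and x of lift_face in the frame of pad between -0.004 and 0.004 m and y of lift_face in the frame of pad between -0.012 and 0.012 m and angle between the x axis of heel_lift and the x axis of pad, either way round below 0.12 rad and z of heel_lift in the frame of jig between 0.008 and 0.0165 m and angle between heel_lift's own z axis and vertical below 0.1 rad); the arm keeps its last pose, push and grip.
It fails at once if the pad is rammed in to its end (value of joint pad_spring above 0.0172 m).
It fails at once if a bystander is moved by more than 25 mm or knocked over (distance of any of toe_cleat, canister, ratchet, bolt0, bolt1, bolt2 from where it was at the start of the episode above 0.025 m or angle between any of toe_cleat, canister, ratchet, bolt0, bolt1, bolt2's own z axis and vertical above 0.5 rad).
It also fails if it takes over 64 s, if anything falls off the work surface, if the arm or the gripper's body presses on something with over 40 N, if the wrist force passes 120 N, or if a joint passes its speed limit or range.

## Working session

There is one attempt and no reset: what is moved stays moved. The work goes in short steps, Python scripts to look and compute and a tool call to move; the robot and the scene stay as the last step left them, time stands still between calls to the robot, and variables do not carry over. Pictures are saved under pics/ and viewed, at most 10 in all, crops included, and the job is handed in when it is done.

Besides the shell and the picture viewer there is one more tool, called as name(argument=value, ...) on one line, values as JSON. arm_command: Moves the arm, as the interface text tells. Its arguments: {"type":"object","properties":{"moves":{"type":"array"},"newtons":{"type":"number"}},"required":["moves"]}

```bash
mkdir -p pics; cat > h.py <<'E'
import numpy as np, cv2
from scipy.spatial.transform import Rotation as R
from workcell import get_state, read_camera, camera_info, hand_in, recognise
def q2R(q): return R.from_quat([q[1],q[2],q[3],q[0]]).as_matrix()
def pose(name, st=None):
    ci=camera_info(name)
    if 'eye' in ci: return ci,q2R(ci['orientation']),np.array(ci['eye'])
    st=st or get_state(); T=np.array(ci['tool_from_camera']); Rt=q2R(st['orientation'])
    return ci,Rt@T[:3,:3],Rt@T[:3,3]+np.array(st['tcp_pos'])
def ray(ci,px):
    f=240/np.tan(np.radians(ci['fovy'])/2)
    K=np.array([[f,0,ci['cx']],[0,f,ci['cy']],[0,0,1.]])
    # drawn = ideal*(1+k1 r^2)
    p=cv2.undistortPoints(np.array(px,float).reshape(-1,1,2),K,np.array([ci['k1'],0,0,0.]))
    return np.c_[p.reshape(-1,2),np.ones(len(p))]
def atdepth(P,px,d):
    ci,Rc,t=P; return (ray(ci,px)*np.reshape(d,(-1,1)))@Rc.T+t
def atz(P,px,z):
    ci,Rc,t=P; v=ray(ci,px)@Rc.T; return t+v*((z-t[2])/v[:,2])[:,None]
def proj(P,X):
    ci,Rc,t=P; c=(np.atleast_2d(X)-t)@Rc; s=c[:,:2]/c[:,2:]; s=s*(1+ci['k1']*(s**2).sum(1,keepdims=True))
    f=240/np.tan(np.radians(ci['fovy'])/2); return s*f+[ci['cx'],ci['cy']]
def cloud(P,depth):
    v,u=np.mgrid[:480,:640]; return atdepth(P,np.c_[u.ravel(),v.ravel()],depth.ravel()).reshape(480,640,3)
E
cat > a.py <<'E'
from h import *
st=get_state(); print(st)
for c in ['scene','top']:
    im,d=read_camera(c); cv2.imwrite(f'pics/{c}0.png',im); np.save(f'{c}0.npy',d)
    print(c,camera_info(c))
    P=pose(c)
    for l in ['heel_lift','knob','pivot','jig','pad','toe_cleat','canister','ratchet','bolt0']:
        for r in recognise(c,l)[:4]:
            u,v=map(int,r['point']); print(l,round(r['confidence'],2),np.round(r['point']),np.round(atdepth(P,[r['point']],[d[v,u]])[0],3))
E
python3 a.py
```

```text
{'clock': 0.0, 'joint_pos': array([ 1.16143190e+00,  3.14013392e-01,  4.49686240e-02,  1.30356848e+00,
       -1.56394848e-05,  1.43120571e+00]), 'qvel': array([ 3.54629335e-04,  9.05069062e-05,  7.80264105e-04,  2.32016631e-04,
       -1.64278775e-04, -2.63278055e-05]), 'tau': array([-5.78192194e-04, -4.80623567e+01,  2.98536712e+01,  1.93107646e-02,
       -3.43298607e-04,  1.06465983e-06]), 'tcp_pos': array([0.15305168, 0.55373453, 0.23039722]), 'orientation': array([-2.38705115e-04,  1.34478183e-01,  9.90916138e-01, -8.76571119e-04]), 'wrist_force': array([-0.11825432,  0.06465496, -0.14228799]), 'ft_torque': array([0.00941599, 0.0505036 , 0.01147754]), 'grip_force': 0.0, 'finger_gap': 0.08510720050122227}
scene {'fovy': 56.35704185481468, 'cx': 322.8301670813984, 'cy': 237.71474016583934, 'k1': -0.0715713259153781, 'eye': array([ 1.21729593, -0.38267786,  0.6394093 ]), 'orientation': array([-0.38263771,  0.76794606,  0.46051465, -0.22753788])}
heel_lift 0.94 [345. 189.] [0.36  0.145 0.038]
heel_lift 0.59 [393. 202.] [0.461 0.226 0.029]
heel_lift 0.54 [413. 189.] [0.413 0.328 0.0
[... 692 characters left out ...]
[-0.02559797,  0.70853683, -0.70438479,  0.03409363])}
heel_lift 0.87 [129. 325.] [0.415 0.332 0.026]
heel_lift 0.75 [214. 371.] [0.329 0.158 0.045]
heel_lift 0.71 [183. 312.] [0.442 0.224 0.037]
knob 0.82 [366. 250.] [ 0.566 -0.139  0.046]
pivot 0.87 [326. 255.] [ 0.558 -0.06   0.019]
pivot 0.54 [372. 241.] [ 0.587 -0.154  0.029]
jig 0.74 [328. 254.] [ 0.559 -0.064  0.016]
pad 0.52 [475. 352.] [ 0.365 -0.358  0.027]
pad 0.48 [376. 247.] [ 0.574 -0.159  0.047]
toe_cleat 0.92 [179. 234.] [0.599 0.24  0.021]
canister 0.82 [487. 224.] [ 0.613 -0.362  0.104]
canister 0.39 [364. 250.] [ 0.567 -0.135  0.047]
ratchet 0.86 [256. 124.] [0.832 0.086 0.015]
bolt0 0.63 [458. 309.] [ 0.45  -0.331  0.008]
```

View pics/top0.png

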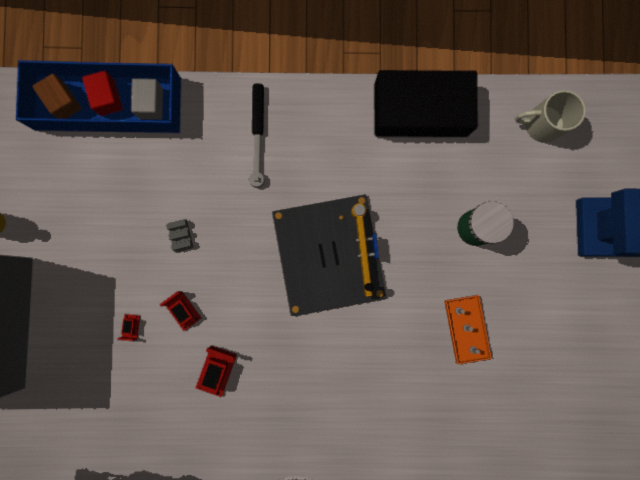

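View pics/scene0.png

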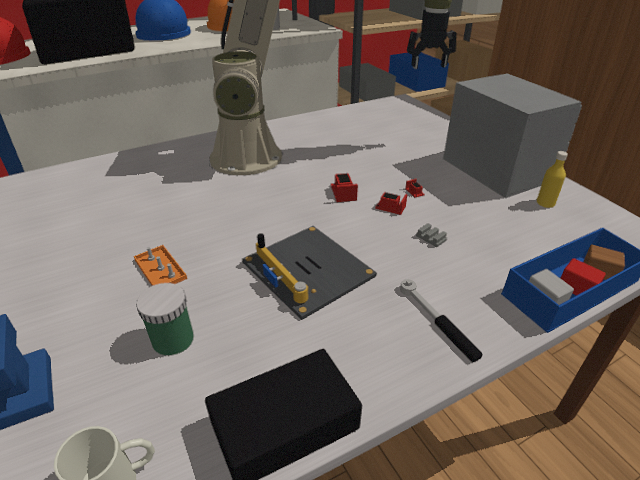

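The top view shows the jig at about (328,255). Its arm is folded, with the pivot at (359,210), the knob at (370,288) and the pad on the right at (376,245).

Three reds resemble the heel lift: small (129,325), middle (183,312) and large (214,371). There is also a red block in the blue bin at (100,93). I choose the middle one at (183,312) and check it in a crop.

```bash
cat > b.py <<'E'
from h import *
im=cv2.imread('pics/top0.png'); d=np.load('top0.npy'); P=pose('top'); C=cloud(P,d)
cv2.imwrite('pics/crop0.png',cv2.resize(im[280:410,100:270],None,fx=4.5,fy=4.5,interpolation=cv2.INTER_CUBIC))
print('noise z', np.std(C[400:420,300:340,2]), np.mean(C[400:420,300:340,2]))
hsv=cv2.cvtColor(im,cv2.COLOR_BGR2HSV)
red=((hsv[...,0]<8)|(hsv[...,0]>172))&(hsv[...,1]>150)&(hsv[...,2]>60)
red=cv2.morphologyEx(red.astype(np.uint8),cv2.MORPH_CLOSE,np.ones((9,9)))
n,l,s,c=cv2.connectedComponentsWithStats(red)
for i in range(1,n):
    if s[i,4]<150: continue
    m=l==i; X=C[m]; print('red',c[i].round(),s[i,4],'zmax',np.percentile(X[:,2],97).round(3),cv2.minAreaRect(X[:,:2].astype(np.float32)))
dark=((im.max(2)<85)&(d>0)).astype(np.uint8); dark[:, :260]=0; dark[:,400:]=0; dark[:185]=0; dark[325:]=0
dark=cv2.morphologyEx(dark,cv2.MORPH_CLOSE,np.ones((13,13)))
n,l,s,c=cv2.connectedComponentsWithStats(dark); i=1+np.argmax(s[1:,4]); m=l==i
v,u=np.where(m); X=atz(P,np.c_[u,v],0.012); print('bed',cv2.minAreaRect(X[:,:2].astype(np.float32)), np.median(C[m][:,2]))
og=(hsv[...,0]>8)&(hsv[...,0]<22)&(hsv[...,1]>150)&(hsv[...,2]>90); og[:,:260]=0; og[:,400:]=0; og[:185]=0; og[325:]=0
n,l,s,c=cv2.connectedComponentsWithStats(og.astype(np.uint8))
for i in range(1,n):
    if s[i,4]>8: print('or',c[i].round(1),s[i,4],atz(P,[c[i]],.014)[0].round(4),atz(P,[c[i]],.046)[0].round(4))
yl=(hsv[...,0]>=22)&(hsv[...,0]<34)&(hsv[...,1]>150)&(hsv[...,2]>70); yl[:,:260]=0; yl[:,400:]=0;yl[:185]=0; yl[325:]=0
v,u=np.where(yl); X=atz(P,np.c_[u,v],.046); print('bar',len(u),cv2.minAreaRect(X[:,:2].astype(np.float32)))
E
python3 b.py
```

```text
noise z 0.06728255972392783 0.004323629826137805
red [98. 89.] 837 zmax 0.06 ((0.7027173042297363, 0.22533035278320312), (0.6357920169830322, 0.07324180006980896), 44.13532638549805)
red [178. 310.] 538 zmax 0.04 ((0.48402607440948486, 0.12533672153949738), (0.07540011405944824, 0.287323921918869), 20.903587341308594)
red [128. 327.] 321 zmax 0.03 ((0.44088035821914673, 0.16447080671787262), (0.0509646050632, 0.3885599374771118), 10.108431816101074)
red [214. 370.] 730 zmax 0.051 ((0.4040163457393646, 0.10079658031463623), (0.07904410362243652, 0.3021348714828491), 52.62031173706055)
bed ((0.5611117482185364, -0.07809825241565704), (0.22278286516666412, 0.22431889176368713), 10.84717845916748) 0.012429908058166461
or [362.2 243.1] 497 [ 0.583  -0.1352  0.014 ] [ 0.5806 -0.1319  0.046 ]
or [278.  215.3] 32 [0.6397 0.0394 0.014 ] [0.6356 0.0376 0.046 ]
or [340.5 217. ] 10 [ 0.637  -0.0902  0.014 ] [ 0.633  -0.0882  0.046 ]
or [367.9 293. ] 33 [ 0.4805 -0.1466  0.014 ] [ 0.4811 -0.1429  0.046 ]
or [294.9 309. ] 36 [0.4473 0.0027 0.014 ] [0.4489 0.002  0.046 ]Traceback (most recent call 
[... 247 characters left out ...]
 v=ray(ci,px)@Rc.T; return t+v*((z-t[2])/v[:,2])[:,None]
                 ~~~^^^^^^^
  File "h.py", line 14, in ray
    p=cv2.undistortPoints(np.array(px,float).reshape(-1,1,2),K,np.array([ci['k1'],0,0,0.]))
cv2.error: OpenCV(4.12.0) /io/opencv/modules/calib3d/src/undistort.dispatch.cpp:347: error: (-215:Assertion failed) CV_IS_MAT(_src) && CV_IS_MAT(_dst) && (_src->rows == 1 || _src->cols == 1) && (_dst->rows == 1 || _dst->cols == 1) && _src->cols + _src->rows - 1 == _dst->rows + _dst->cols - 1 && (CV_MAT_TYPE(_src->type) == CV_32FC2 || CV_MAT_TYPE(_src->type) == CV_64FC2) && (CV_MAT_TYPE(_dst->type) == CV_32FC2 || CV_MAT_TYPE(_dst->type) == CV_64FC2) in function 'cvUndistortPointsInternal'
```

View pics/crop0.png

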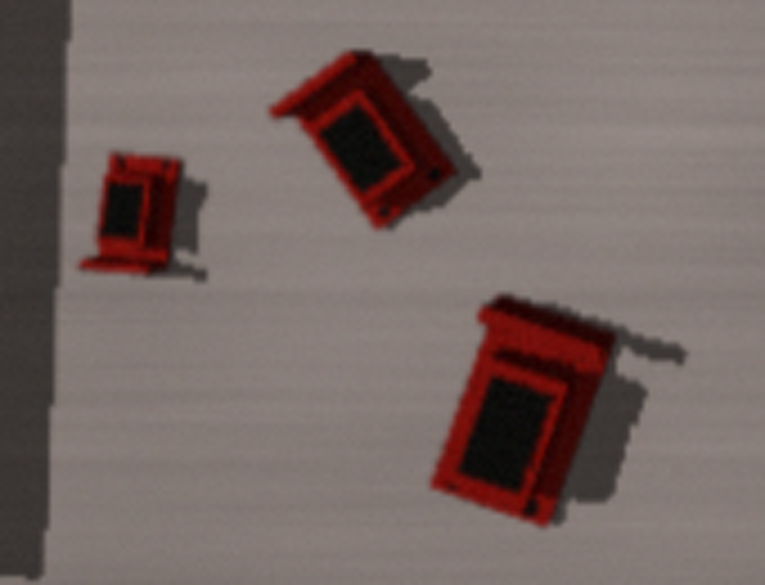

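The crop shows the middle red part with its front plate up-left at top pixel (170,299) and its grip pad at (181,312). Its height is about 40 mm, which fits the heel lift; the small one is about 30 mm and the large one about 51 mm. Next I take wrist views of it and then of the jig.

```bash
cat >> h.py <<'E'
def go(x,y,z,ang=None,st=None,p=True):
    st=st or get_state(); Rt=q2R(st['orientation']); dl=Rt.T@(np.array([x,y,z])-st['tcp_pos'])*1000
    ay=np.arctan2(Rt[1,1],Rt[0,1]); 
    if ang is None: ang=ay
    Rd=np.array([[np.sin(ang),np.cos(ang),0],[-np.cos(ang),np.sin(ang),0],[0,0,-1.]])
    print('shift mm',dl.round(1),'then turn',R.from_matrix(Rt.T@Rd).as_rotvec().round(3),'|  ay',ay.round(3),'tcp',np.round(st['tcp_pos'],4))
    return dl
E
python3 -c "
from h import *
T=np.array(camera_info('wrist')['tool_from_camera']);print(T.round(3),camera_info('wrist')['fovy'])
go(.40,.19,.26); go(.5,-.05,.28)
print(atz(pose('top'),[[359,210]],.052),atz(pose('top'),[[370,288]],.076))"
```

```text
[[ 0.    -0.964 -0.266  0.067]
 [ 1.     0.001 -0.     0.   ]
 [ 0.001 -0.266  0.964 -0.142]
 [ 0.     0.     0.     1.   ]] 61.04907825815641Traceback (most recent call last):
  File "<string>", line 4, in <module>
    go(.40,.19,.26); go(.5,-.05,.28)
    ~~^^^^^^^^^^^^^
  File "h.py", line 30, in go
    print('shift mm',dl.round(1),'then turn',R.from_matrix(Rt.T@Rd).as_rotvec().round(3),'|  ay',ay.round(3),'tcp',np.round(st['tcp_pos'],4))
                                             ~~~~~~~~~~~~~^^^^^^^^^
  File "scipy/spatial/transform/_rotation.pyx", line 1143, in scipy.spatial.transform._rotation.Rotation.from_matrix
ValueError: Non-positive determinant (left-handed or null coordinate frame) in rotation matrix 0: [[-1.00000000e+00 -2.22274819e-11 -7.43516424e-07]
 [ 7.19719656e-17  1.00000000e+00 -2.98952371e-05]
 [-7.43516424e-07  2.98952371e-05  1.00000000e+00]].
```

```bash
sed -i 's/\[\[np.sin(ang),np.cos(ang),0\],\[-np.cos(ang)/[[-np.sin(ang),np.cos(ang),0],[np.cos(ang)/' h.py
python3 -c "
from h import *
go(.40,.19,.26,1.76); go(.5,-.05,.28)
print(atz(pose('top'),[[359,210]],.052),atz(pose('top'),[[370,288]],.076))"
```

```text
shift mm [-334.9 -285.3  -28.7] then turn [ 0.     0.    -0.459] |  ay 1.301 tcp [0.1533 0.5542 0.2313]
shift mm [-495.2 -489.9  -48.7] then turn [ 0. -0.  0.] |  ay 1.301 tcp [0.1533 0.5542 0.2313]
[[ 0.6466229 -0.1249343  0.052    ]] [[ 0.4912936  -0.14355634  0.076     ]]
```

arm_command(moves=[1, -19, -53, -1, 0, 0, 0, 1, -19, -53, -1, 0, 0, 0, 1, -19, -53, -1, 0, 0, 0, 1, -19, -53, -1, 0, 0, 0, 1, -43, -12, -4, 0, 0, -0.115, 1, -43, -12, -4, 0, 0, -0.115, 1, -43, -12, -4, 0, 0, -0.115, 1, -43, -12, -4, 0, 0, -0.115])

```text
clock: 2.0
tcp_pos: [0.3365, 0.2649, 0.2519]
orientation: [0.001, -0.096, 0.995, 0.0]
wrist_force: [1.2, 0.4, 0.1]
finger_gap: 0.0856
grip_force: 0.0
```

```bash
cat > c.py <<'E'
from h import *
import sys
tag=sys.argv[1]; st=get_state(); P=pose('wrist',st); im,d=read_camera('wrist'); cv2.imwrite(f'pics/{tag}.png',im)
import pickle; pickle.dump((P,im,d),open(tag+'.pkl','wb'))
for l in sys.argv[2:]:
    for r in recognise('wrist',l)[:4]:
        u,v=map(int,r['point']); print(l,round(r['confidence'],2),np.round(r['point']),np.round(atdepth(P,[r['point']],[d[v,u]])[0],4))
E
python3 c.py w1 heel_lift toe_cleat; python3 -c "from h import *; go(.50,-.06,.27,1.76)"
```

```text
heel_lift 0.81 [371. 285.] [0.4021 0.3317 0.0239]
heel_lift 0.68 [267. 303.] [0.4353 0.2364 0.0343]
heel_lift 0.68 [ 35. 318.] [ 0.5118 -0.0033  0.0119]
heel_lift 0.57 [208. 176.] [0.3237 0.1689 0.048 ]
toe_cleat 0.83 [248. 412.] [0.5721 0.2354 0.0211]
shift mm [-100.  -349.8  -18.7] then turn [ 0.     0.    -0.003] |  ay 1.757 tcp [0.3369 0.2652 0.2513]
```

View pics/w1.png

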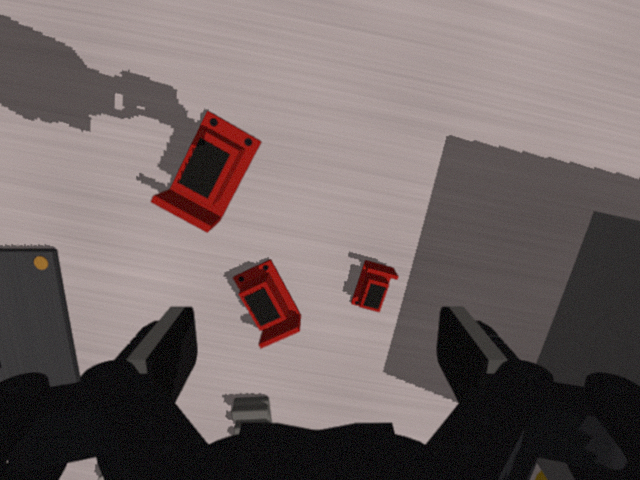

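The wrist view shows the middle lift at (267,303) with its plate lower right at (285,335). The large one is at (208,176), the small at (374,287) and the cleat at (250,408).

arm_command(moves=[1, -14, -49, -5, 0, 0, 0, 1, -14, -49, -5, 0, 0, 0, 1, -14, -49, -5, 0, 0, 0, 1, -14, -49, -5, 0, 0, 0, 1, -14, -49, -5, 0, 0, 0, 1, -14, -49, -5, 0, 0, 0, 1, -14, -49, -5, 0, 0, 0, 1, -14, -49, 0, 0, 0, 0])

```text
clock: 3.15
tcp_pos: [0.5193, -0.0984, 0.2869]
orientation: [0.0, -0.095, 0.995, 0.0]
wrist_force: [0.6, 0.4, -0.4]
finger_gap: 0.0852
grip_force: 0.0
```

```bash
python3 c.py w2 knob pivot jig pad; cat > d.py <<'E'
from h import *
import pickle,sys
P,im,d=pickle.load(open(sys.argv[1]+'.pkl','rb')); c0=np.array(eval(sys.argv[2])); s=int(sys.argv[3]); z=float(sys.argv[4])
g=im[...,2].astype(int); hsv=cv2.cvtColor(im,cv2.COLOR_BGR2HSV)
m=((im.max(2)<60)).astype(np.uint8); m2=np.zeros_like(m); m2[c0[1]-s:c0[1]+s,c0[0]-s:c0[0]+s]=1; m&=m2
n,l,st,c=cv2.connectedComponentsWithStats(m,connectivity=4); i=l[c0[1],c0[0]]; print('lab',i,st[i])
v,u=np.where(l==i); X=atz(P,np.c_[u,v],z)[:,:2]; 
(cx,cy),(w,h),a=cv2.minAreaRect(X.astype(np.float32)); dz=atdepth(P,np.c_[u,v],d[v,u])[:,2]
print('rect',round(cx,4),round(cy,4),round(w,4),round(h,4),'ang rad',np.radians(a).round(3),'-90:',np.radians(a-90).round(3),'mean',X.mean(0).round(4),'depth z',np.median(dz[d[v,u]>0]).round(4))
E
python3 d.py w1 '[265,305]' 40 0.035
```

```text
knob 0.98 [271. 237.] [ 0.5595 -0.1355  0.0446]
pivot 0.97 [335. 228.] [ 0.5471 -0.0733  0.0106]
jig 0.7 [338. 227.] [ 0.5449 -0.0709  0.0113]
jig 0.68 [80. 40.] [ 0.4122 -0.3442  0.022 ]
jig 0.18 [430. 398.] [0.7273 0.0794 0.0166]
pad 0.78 [246. 247.] [ 0.5733 -0.1579  0.0461]
lab 4 [245 288  35  37 695]
rect 0.4396 0.2318 0.0333 0.021 ang rad 0.643 -90: -0.927 mean [0.4394 0.2318] depth z 0.0345
```

View pics/w2.png

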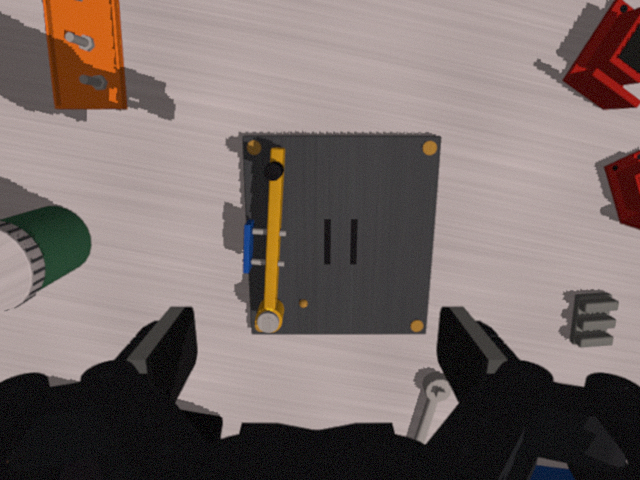

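The wrist view of the jig shows the knob at (274,171), nut (267,322), pad (248,247), and screws at (254,147), (430,148) and (417,326).

```bash
cat > e.py <<'E'
from h import *
import pickle
P,im,d=pickle.load(open('w2.pkl','rb'))
hsv=cv2.cvtColor(im,cv2.COLOR_BGR2HSV)
def blob(c,s,m,z):
    u0,v0=c; mm=np.zeros(m.shape,np.uint8); mm[v0-s:v0+s+1,u0-s:u0+s+1]=m[v0-s:v0+s+1,u0-s:u0+s+1]
    n,l,st,ce=cv2.connectedComponentsWithStats(mm); i=1+np.argmax(st[1:,4]); p=ce[i]; print(c,p.round(1),st[i,4]); return atz(P,[p],z)[0][:2]
og=(hsv[...,1]>120)&(hsv[...,2]>90)
S=[blob(c,9,og,.013) for c in [(254,147),(430,148),(417,326)]]; S=np.array(S); print(S.round(4))
a,b,c=S; print('near-right->near-left',np.linalg.norm(a-b),np.arctan2(*(b-a)[::-1])-np.pi/2,'x',np.linalg.norm(c-b),np.arctan2(*(c-b)[::-1]),'centre',(a+c)/2)
k=blob((274,171),11,im.max(2)<45,.076); print('knob',k)
n=blob((267,322),10,(hsv[...,1]<80)&(hsv[...,2]>90),.053); print('nut',n, 'r',np.linalg.norm(k-n),'dir',np.arctan2(*(k-n)[::-1]))
C=cloud(P,d); print('knob z',np.median(C[168:174,271:277,2]),'nut z',np.median(C[319:325,264:270,2]),'bed',np.median(C[150:300,350:400,2]))
dark=(im.max(2)<95).astype(np.uint8); v,u=np.where(dark[100:345,300:446]); X=atz(P,np.c_[u+300,v+100],.012)[:,:2]
E
python3 e.py
```

```text
(254, 147) [251.1 143.3] 38
(430, 148) [429.4 147.5] 166
(417, 326) [416.6 325.5] 123
[[ 0.4769 -0.1729]
 [ 0.4469  0.0026]
 [ 0.639   0.0396]]
near-right->near-left 0.17805063934812065 0.1691848750458318 x 0.19560658194137112 0.19014531173592716 centre [ 0.55797352 -0.06662133]
(274, 171) [271.2 170.4] 352
knob [ 0.49261733 -0.14309716]
(267, 322) [267.4 322.2] 343
nut [ 0.64606905 -0.12459893] r 0.15456265230055904 dir -3.021623994555137
knob z 0.07492946823734806 nut z 0.05083419736033601 bed 0.01099301019515539
```

```bash
python3 -c "from h import *; go(.493,-.143,.054,1.69)"
```

```text
shift mm [ 33.4 -40.7 232. ] then turn [ 0.001 -0.001  0.071] |  ay 1.761 tcp [ 0.5184 -0.097   0.286 ]
```

arm_command(moves=[1, 16, -20, 30, 0, 0, 0.035, 1, 17, -20, 42, 0, 0, 0.035, 1, 0, 0, 50, 0, 0, 0, 1, 0, 0, 50, 0, 0, 0, 1, 0, 0, 40, 0, 0, 0, 1, 0, 0, 20, 0, 0, 0, -1, 0, 0, 0, 0, 0, 0, -1, 0, 0, 0, 0, 0, 0], newtons=25)

```text
clock: 4.4
tcp_pos: [0.4942, -0.1423, 0.0556]
orientation: [0.001, -0.061, 0.998, -0.0]
wrist_force: [-0.3, 0.1, -0.2]
finger_gap: 0.052
grip_force: 0.0
```

arm_command(moves=[-1, 0, 0, 0, 0, 0, 0, -1, 0, 0, 0, 0, 0, 0, -1, 0, 0, 0, 0, 0, 0, -1, 0, 0, 0, 0, 0, 0])

```text
clock: 4.9
tcp_pos: [0.4944, -0.1436, 0.0554]
orientation: [0.001, -0.06, 0.998, -0.0]
wrist_force: [-1.1, 0.3, 6.6]
finger_gap: 0.0149
grip_force: 25.1
```

```bash
python3 -c "
from h import *
s=get_state(); go(.493,-.143,.054,1.69); print(s['wrist_force'],s['finger_gap'],s['grip_force'])"
```

```text
shift mm [1.3 0.7 1.4] then turn [-0.001  0.002  0.001] |  ay 1.691 tcp [ 0.4944 -0.1436  0.0554]
[-1.12841676  0.28465812  6.63476991] 0.014935375615202836 25.057179629802704
```

arm_command(moves=[-1, 0, 0, -2, 0, 0, 0, -1, -1.7, 23.2, 0, 0, 0, 0.15, -1, -1.7, 23.2, 0, 0, 0, 0.15, -1, -1.7, 23.2, 0, 0, 0, 0.15, -1, -1.7, 23.2, 0, 0, 0, 0.15, -1, -1.7, 23.2, 0, 0, 0, 0.15, -1, -1.7, 23.2, 0, 0, 0, 0.15, -1, -1.7, 23.2, 0, 0, 0, 0.15], newtons=40)

```text
clock: 5.9
tcp_pos: [0.5555, -0.0005, 0.0557]
orientation: [0.001, 0.451, 0.893, -0.001]
wrist_force: [3.9, -7.0, -6.8]
finger_gap: 0.0143
grip_force: 40.2
```

```bash
python3 -c "
from h import *
s=get_state(); p=np.array(s['tcp_pos'])[:2]-[.647,-.1247]; print('r',np.hypot(*p),'a',3.3316-np.arctan2(p[1],p[0])%(2*np.pi)); go(*s['tcp_pos']); print(s['wrist_force'],s['finger_gap'],s['grip_force'])"
```

```text
r 0.15423854046316646 a 1.125839054357244
shift mm [0. 0. 0.] then turn [-0.001  0.002  0.   ] |  ay 0.635 tcp [ 5.555e-01 -5.000e-04  5.570e-02]
[ 3.89801029 -7.02450594 -6.84690315] 0.014304617157764134 40.152016282081604
```

arm_command(moves=[-1, -1.7, 23.2, 0, 0, 0, 0.15, -1, -1.7, 23.2, 0, 0, 0, 0.15, -1, -1.7, 24, 0, 0, 0, 0.15, -1, 0, 3, 0, 0, 0, 0, -1, 0, 0, 0, 0, 0, 0])

```text
clock: 6.52
tcp_pos: [0.6186, 0.0271, 0.0556]
orientation: [-0.001, 0.637, 0.771, -0.004]
wrist_force: [-6.9, -6.9, 4.0]
finger_gap: 0.0143
grip_force: 41.7
```

```bash
python3 -c "
from h import *
s=get_state(); p=np.array(s['tcp_pos'])[:2]-[.647,-.1247]; print('r',np.hypot(*p),'a',3.3316-np.arctan2(p[1],p[0])%(2*np.pi)); go(*s['tcp_pos']); print(s['wrist_force'],s['finger_gap'],s['grip_force'])"
```

```text
r 0.15444461802470677 a 1.5759574237735845
shift mm [0. 0. 0.] then turn [-0.007  0.002  0.   ] |  ay 0.189 tcp [0.6186 0.0271 0.0556]
[-6.86042776 -6.88727983  3.98516941] 0.014255911219440514 41.65885090827942
```

arm_command(moves=[0.0, 0, -2, 0, 0, 0, 0, 0.3, 0, 0, 0, 0, 0, 0, 1, 0, 0, -10, 0, 0, 0, 1, 0, 0, -50, 0, 0, 0, 1, 0, 0, -55, 0, 0, 0, 1, 0, 0, -30, 0, 0, -0.18, 1, 0, 0, 0, 0, 0, -0.18, 1, 0, 0, 0, 0, 0, -0.18])

```text
clock: 7.52
tcp_pos: [0.6204, 0.0287, 0.2032]
orientation: [0.001, 0.405, 0.914, 0.001]
wrist_force: [0.3, -0.5, 0.3]
finger_gap: 0.0854
grip_force: 0.0
```

```bash
python3 -c "
from h import *
go(.385,.175,.2,2.21)"
```

```text
shift mm [266.5 -76.    2.5] then turn [ 0.     0.003 -1.473] |  ay 0.737 tcp [0.6204 0.0287 0.2032]
```

arm_command(moves=[1, 53.5, -15, 0, 0, 0, 0, 1, 53.5, -15, 0, 0, 0, 0, 1, 53.5, -15, 0, 0, 0, 0, 1, 53.5, -15, 0, 0, 0, 0, 1, 53.5, -15, 0, 0, 0, 0, 1, 0, 0, 0, 0, 0, -0.184, 1, 0, 0, 0, 0, 0, -0.184, 1, 0, 0, 0, 0, 0, -0.184])

```text
clock: 8.52
tcp_pos: [0.3854, 0.1781, 0.2024]
orientation: [0.001, 0.14, 0.99, 0.0]
wrist_force: [0.9, -0.6, -0.4]
finger_gap: 0.0854
grip_force: 0.0
```

arm_command(moves=[1, 0, 0, 0, 0, 0, -0.184, 1, 0, 0, 0, 0, 0, -0.184, 1, 0, 0, 0, 0, 0, -0.184, 1, 0, 0, 0, 0, 0, -0.184, 1, 0, 0, 0, 0, 0, -0.184, 1, 0, 0, 0, 0, 0, 0])

```text
clock: 9.28
tcp_pos: [0.3855, 0.1779, 0.2021]
orientation: [0.001, -0.31, 0.951, 0.0]
wrist_force: [0.3, 0.5, -0.1]
finger_gap: 0.0853
grip_force: 0.0
```

```bash
python3 c.py w3 heel_lift; python3 - <<'E'
from h import *
import subprocess,pickle
P,im,d=pickle.load(open('w3.pkl','rb')); p=proj(P,[.4396,.2318,.035])[0].astype(int); print(p)
print(subprocess.run(['python3','d.py','w3',str(list(p)).replace('np.int64',''),'70','0.035'],capture_output=True,text=True).stdout)
im,d=read_camera('top'); cv2.imwrite('pics/t2c.png',cv2.resize(im[170:340,240:430],None,fx=4,fy=3.5))
E
```

```text
heel_lift 0.97 [329. 309.] [0.4388 0.2296 0.0362]
heel_lift 0.78 [430. 336.] [0.4147 0.3265 0.0129]
[330 310]
lab 45 [317 291  27  38 975]
rect 0.4396 0.2311 0.0336 0.0213 ang rad 0.649 -90: -0.922 mean [0.4395 0.2314] depth z 0.0345

this script no longer has the robotException ignored in: <_io.TextIOWrapper mode='rw' encoding='UTF-8'>
Traceback (most recent call last):
BrokenPipeError: [Errno 32] Broken pipe
```

View pics/w3.png

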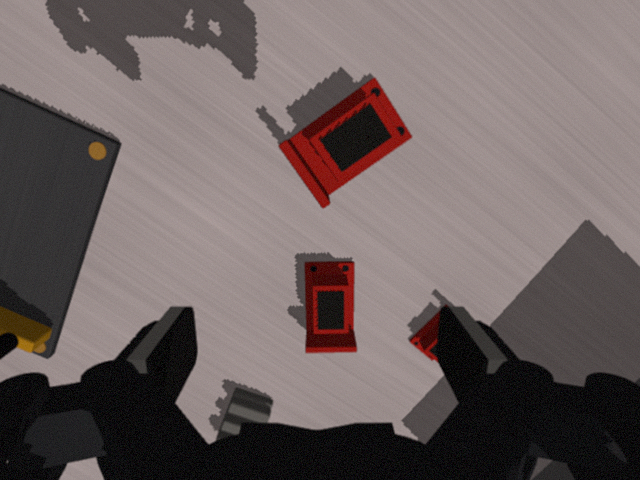

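The wrist view shows the middle lift at (330,308), square to the gripper with its plate away from the camera, and the arm swung over the bed's edge at lower left (30,335). The two views agree on the rubber pad's centre: (0.4396, 0.2313), yaw 0.646.

```bash
python3 - <<'E'
from h import *
im,d=read_camera('top'); cv2.imwrite('pics/t2c.png',cv2.resize(im[170:340,240:430],None,fx=4,fy=3.5)); go(.4396,.2313,.011,2.217)
hsv=cv2.cvtColor(im,cv2.COLOR_BGR2HSV); P=pose('top')
yl=((hsv[...,0]>12)&(hsv[...,0]<34)&(hsv[...,1]>150)&(hsv[...,2]>70)).astype(np.uint8); yl[:,:260]=0; yl[:,400:]=0;yl[:185]=0; yl[325:]=0
n,l,s,c=cv2.connectedComponentsWithStats(yl); i=1+np.argmax(s[1:,4]); v,u=np.where(l==i)
X=atz(P,np.c_[u,v],.046); print('bar',len(u),cv2.minAreaRect(X[:,:2].astype(np.float32)))
E
```

```text
shift mm [-75.1  11.4 190.8] then turn [-0.     0.001 -0.017] |  ay 2.2 tcp [0.3854 0.1778 0.2017]
bar 489 ((0.6325262188911438, -0.06279550492763519), (0.038113776594400406, 0.16158749163150787), 17.7766056060791)
```

View pics/t2c.png

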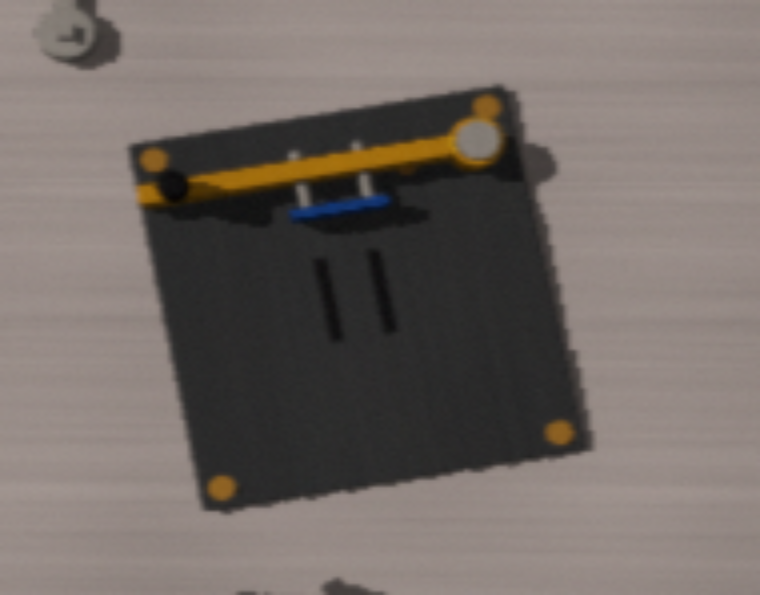

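The arm lies parallel to the bed's far edge (crop: knob (172,186), nut (477,140), blue pad (340,207)), so it is seated. Now I grasp the lift.

arm_command(moves=[1, -38, 6, 20, 0, 0, -0.017, 1, -37.5, 6, 40, 0, 0, 0, 1, 0, 0, 50, 0, 0, 0, 1, 0, 0, 40, 0, 0, 0, 1, 0, 0, 27, 0, 0, 0, 1, 0, 0, 14, 0, 0, 0, 1, 0, 0, 0, 0, 0, 0, -1, 0, 0, 0, 0, 0, 0], newtons=40)

```text
clock: 10.42
tcp_pos: [0.4397, 0.2328, 0.0114]
orientation: [0.001, -0.319, 0.948, 0.0]
wrist_force: [0.3, 0.0, 0.5]
finger_gap: 0.0694
grip_force: 0.0
```

arm_command(moves=[-1, 0, 0, 0, 0, 0, 0, -1, 0, 0, 0, 0, 0, 0, -1, 0, 0, 0, 0, 0, 0, -1, 0, 0, 0, 0, 0, 0], newtons=60)

```text
clock: 10.92
tcp_pos: [0.4395, 0.2327, 0.0113]
orientation: [0.001, -0.319, 0.948, -0.0]
wrist_force: [-0.6, -0.0, 7.2]
finger_gap: 0.0288
grip_force: 61.4
```

```bash
python3 -c "
from h import *
go(.4396,.2313,.011,2.217);s=get_state();print(s['wrist_force'],s['finger_gap'],s['grip_force'])"
```

```text
shift mm [ 0.8 -1.1  0.3] then turn [-0.001  0.002  0.003] |  ay 2.22 tcp [0.4395 0.2327 0.0113]
[-0.64642969 -0.0352884   7.15118136] 0.02883456633638298 61.36870265007019
```

arm_command(moves=[-1, 0, 0, -10, 0, 0, 0, -1, 0, 0, -40, 0, 0, 0, -1, 0, 0, -50, 0, 0, 0, -1, 0, 0, 0, 0, 0, 0.153, -1, 0, 0, 0, 0, 0, 0.153, -1, 0, 0, 0, 0, 0, 0.153, -1, 0, 0, 0, 0, 0, 0])

```text
clock: 11.8
tcp_pos: [0.4382, 0.2323, 0.1104]
orientation: [-0.0, -0.096, 0.995, -0.0]
wrist_force: [0.1, -0.3, -2.0]
finger_gap: 0.0288
grip_force: 60.2
```

```bash
python3 -c "
from h import *
go(.5476,-.0676,.06,1.761);s=get_state();print(s['wrist_force'],s['finger_gap'],s['grip_force'])"
```

```text
shift mm [ -50.2 -315.3   50.3] then turn [ 0.    -0.001  0.002] |  ay 1.763 tcp [0.4382 0.2323 0.1104]
[ 0.09520962 -0.27327893 -1.9708534 ] 0.028781894737031754 60.226407051086426
```

arm_command(moves=[-1, -6, -30, 0, 0, 0, 0, -1, -8, -50, 0, 0, 0, 0, -1, -8, -50, 0, 0, 0, 0, -1, -8, -50, 0, 0, 0, 0, -1, -8, -50, 0, 0, 0, 0, -1, -7, -50, 0, 0, 0, 0, -1, -5, -35, 30, 0, 0, 0, -1, 0, 0, 20, 0, 0, 0])

```text
clock: 12.8
tcp_pos: [0.548, -0.0702, 0.0593]
orientation: [0.0, -0.095, 0.996, -0.0]
wrist_force: [-0.8, 0.4, -1.7]
finger_gap: 0.0292
grip_force: 60.3
```

```bash
python3 c.py w4; python3 -c "
from h import *
go(.5476,-.0676,.06,1.761);s=get_state();print(s['wrist_force'],s['grip_force'])"
```

```text
shift mm [-2.3  0.5 -3.4] then turn [ 0.002 -0.004  0.   ] |  ay 1.761 tcp [ 0.5455 -0.0685  0.0566]
[-1.0812288   0.81568057 -4.69131501] 60.283777713775635
```

View pics/w4.png

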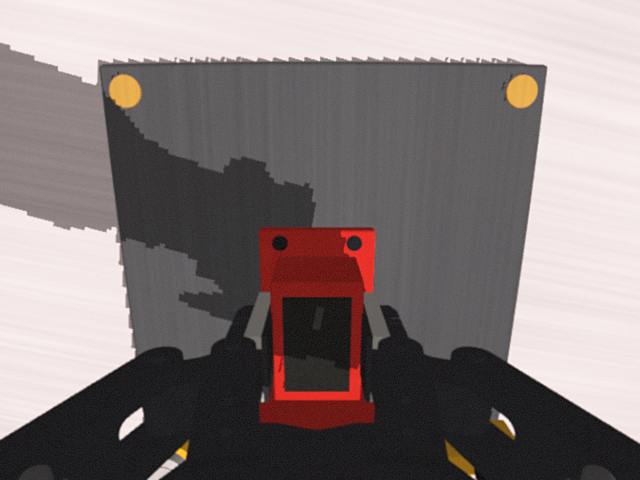

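The lift is held square, with its rubber at (317,343). The bed's near screws are at (125,91) and (521,91), and I use them to refine the jig pose.

```bash
python3 - <<'E'
from h import *
import pickle
P,im,d=pickle.load(open('w4.pkl','rb')); hsv=cv2.cvtColor(im,cv2.COLOR_BGR2HSV)
m=((hsv[...,0]>8)&(hsv[...,0]<30)&(hsv[...,1]>100)&(hsv[...,2]>120)).astype(np.uint8); m[130:]=0
n,l,s,c=cv2.connectedComponentsWithStats(m); i=[k for k in range(1,n) if s[k,4]>200]; px=c[i][np.argsort(c[i][:,0])]; print(px)
a,b=atz(P,px,.0135)[:,:2]; print(a,b,np.linalg.norm(a-b)); yaw=np.arctan2(*(b-a)[::-1])-np.pi/2; print('yaw',yaw)
ex=np.array([np.cos(.188),np.sin(.188)]); print('centre',(a+b)/2+.098*ex)
# lift: rubber rectangle and rear edge
m=np.zeros(im.shape[:2],np.uint8); m[296:392,270:365]=(hsv[296:392,270:365,2]<75); v,u=np.where(m); X=atz(P,np.c_[u,v],.0566-.0113+.0345)[:,:2]; print(cv2.minAreaRect(X.astype(np.float32)))
e=atz(P,[[260,229],[374,229]],.0566-.0113+.006); print('rear edge',e, np.linalg.norm(e[0]-e[1]),'yaw',np.arctan2(*(e[0]-e[1])[1::-1])-np.pi/2 , 'origin', e.mean(0)[:2]+.035*ex)
st=get_state(); print(st['tcp_pos'])
E
```

```text
[[124.85860889  90.67844926]
 [521.38927739  90.90909091]]
[ 0.48032786 -0.16917533] [0.44733953 0.00237783] 0.17469606335333154
yaw 0.18997331219665536
centre [ 0.56010694 -0.06508309]
((0.5496413111686707, -0.06967645138502121), (0.035140760242938995, 0.03252381458878517), 10.920248985290527)
rear edge [[ 0.52112358 -0.09711345  0.0513    ]
 [ 0.51297189 -0.05477805  0.0513    ]] 0.04311306610073933 yaw -2.9513703568979945 origin [ 0.55143104 -0.06940445]
[ 0.54546496 -0.06851608  0.05659442]
```

arm_command(moves=[-1, 0, 1, 12, 0, 0, 0, -1, 0, 0, 12, 0, 0, 0, -1, 0, 0, 6, 0, 0, 0, -1, 0, 0, 0, 0, 0, 0, -1, 0, 0, 0, 0, 0, 0])

```text
clock: 13.48
tcp_pos: [0.5475, -0.0663, 0.0308]
orientation: [0.0, -0.095, 0.995, -0.0]
wrist_force: [0.7, 0.4, -1.6]
finger_gap: 0.0287
grip_force: 60.4
```

arm_command(moves=[-1, 0, 0, 1.5, 0, 0, 0, -1, 0, 0, 1, 0, 0, 0, -1, 0, 0, 0, 0, 0, 0, -1, 0, 0, 0, 0, 0, 0])

```text
clock: 13.98
tcp_pos: [0.5471, -0.0664, 0.0278]
orientation: [0.0, -0.095, 0.995, 0.0]
wrist_force: [-0.4, -0.8, -3.4]
finger_gap: 0.0289
grip_force: 60.4
```

arm_command(moves=[-1, 0, 0, 2, 0, 0, 0, -1, 0, 0, 1, 0, 0, 0, -1, 0, 0, 0, 0, 0, 0, -1, 0, 0, 0, 0, 0, 0])

```text
clock: 14.48
tcp_pos: [0.5471, -0.0664, 0.0248]
orientation: [0.0, -0.095, 0.995, 0.0]
wrist_force: [0.9, -1.3, -2.4]
finger_gap: 0.0287
grip_force: 60.4
```

arm_command(moves=[-1, 0, 0, 0.8, 0, 0, 0, -1, 0, 0, 0, 0, 0, 0, -1, 0, 0, 0, 0, 0, 0])

```text
clock: 14.85
tcp_pos: [0.5471, -0.0664, 0.024]
orientation: [0.0, -0.095, 0.995, 0.0]
wrist_force: [0.2, -0.9, -2.5]
finger_gap: 0.0288
grip_force: 60.4
```

arm_command(moves=[-1, 0, 0, 0.6, 0, 0, 0, -1, 0, 0, 0, 0, 0, 0, -1, 0, 0, 0, 0, 0, 0])

```text
clock: 15.22
tcp_pos: [0.5472, -0.0664, 0.0234]
orientation: [0.0, -0.095, 0.995, 0.0]
wrist_force: [-0.1, 1.0, -0.7]
finger_gap: 0.0289
grip_force: 60.6
```

arm_command(moves=[-1, 0, 0, 0.4, 0, 0, 0, -1, 0, 0, 0, 0, 0, 0, -1, 0, 0, 0, 0, 0, 0])

```text
clock: 15.6
tcp_pos: [0.5471, -0.0665, 0.0234]
orientation: [0.0, -0.095, 0.995, -0.0]
wrist_force: [-2.6, 0.8, 4.3]
finger_gap: 0.0289
grip_force: 61.2
```

arm_command(moves=[-1, 0, 0, -0.3, 0, 0, 0, -1, -5, 0, 0, 0, 0, 0, -1, -5, 0, 0, 0, 0, 0, -1, -4, 0, 0, 0, 0, 0, -1, 0, 0, 0, 0, 0, 0, -1, 0, 0, 0, 0, 0, 0])

```text
clock: 16.35
tcp_pos: [0.5614, -0.0638, 0.0234]
orientation: [0.001, -0.095, 0.995, -0.0]
wrist_force: [-0.9, 0.1, 2.3]
finger_gap: 0.0287
grip_force: 61.2
```

arm_command(moves=[-1, -1, 0, 0, 0, 0, 0, -1, -1, 0, 0, 0, 0, 0, -1, 0, 0, 0, 0, 0, 0, -1, 0, 0, 0, 0, 0, 0])

```text
clock: 16.85
tcp_pos: [0.5621, -0.0636, 0.0234]
orientation: [-0.001, -0.095, 0.995, -0.0]
wrist_force: [-4.0, -1.0, 5.6]
finger_gap: 0.0285
grip_force: 61.6
```

arm_command(moves=[-1, -1, 0, 0, 0, 0, 0, -1, -1, 0, 0, 0, 0, 0, -1, 0, 0, 0, 0, 0, 0, -1, 0, 0, 0, 0, 0, 0])

```text
clock: 17.35
tcp_pos: [0.5641, -0.0631, 0.0234]
orientation: [-0.001, -0.095, 0.995, -0.0]
wrist_force: [-3.5, -0.8, 6.9]
finger_gap: 0.0286
grip_force: 61.5
```

arm_command(moves=[-1, 0, 0, -0.4, 0, 0, 0, -1, -1, 0, 0, 0, 0, 0, -1, -1, 0, 0, 0, 0, 0, -1, 0, 0, 0, 0, 0, 0, -1, 0, 0, 0, 0, 0, 0])

```text
clock: 17.98
tcp_pos: [0.567, -0.0625, 0.0234]
orientation: [0.0, -0.095, 0.995, 0.0]
wrist_force: [0.1, -0.1, -1.0]
finger_gap: 0.0292
grip_force: 60.6
```

arm_command(moves=[-1, -1, 0, 0, 0, 0, 0, -1, -1, 0, 0, 0, 0, 0, -1, 0, 0, 0, 0, 0, 0, -1, 0, 0, 0, 0, 0, 0])

```text
clock: 18.48
tcp_pos: [0.5683, -0.0623, 0.0235]
orientation: [-0.0, -0.095, 0.995, 0.0]
wrist_force: [-1.8, -0.3, -0.8]
finger_gap: 0.0289
grip_force: 60.5
```

```bash
python3 - <<'E'
from h import *
F=[]
for i in range(8):
    s=get_state(); F.append(s['wrist_force']); read_camera('top')
print(np.mean(F,0),np.std(F,0),s['tcp_pos'])
im,d=read_camera('scene'); cv2.imwrite('pics/s2.png',cv2.resize(im[215:325,240:390],None,fx=5,fy=5,interpolation=cv2.INTER_CUBIC))
E
```

```text
[-2.04370625 -0.34786084 -2.09520106] [0.46396538 0.32913753 0.63423693] [ 0.56839627 -0.06222368  0.02348135]
```

View pics/s2.png

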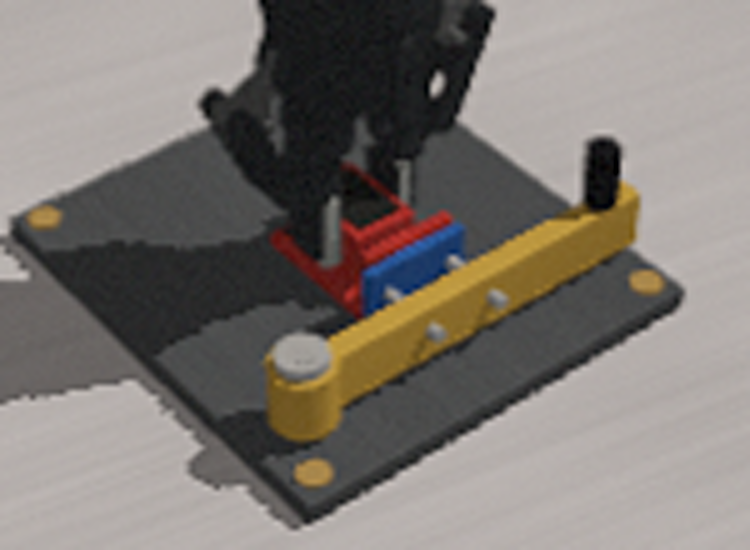

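The scene crop shows the lift's plate right behind the blue pad at (413,265), central, with the arm seated. The force is about 2 N, which is just the preload. I push on.

arm_command(moves=[-1, -1, 0, 0, 0, 0, 0, -1, -1, 0, 0, 0, 0, 0, -1, -1, 0, 0, 0, 0, 0, -1, -1, 0, 0, 0, 0, 0, -1, 0, 0, 0, 0, 0, 0, -1, 0, 0, 0, 0, 0, 0])

```text
clock: 19.68
tcp_pos: [0.5719, -0.0616, 0.0235]
orientation: [-0.001, -0.095, 0.995, 0.0]
wrist_force: [-5.3, -1.1, -1.3]
finger_gap: 0.0289
grip_force: 60.4
```

```bash
cat > f.py <<'E'
from h import *
F=[]
for i in range(10):
    s=get_state(); F.append(s['wrist_force']); read_camera('top')
F=np.mean(F,0); p=s['tcp_pos']-np.array([.56,-.0652,0]); c,q=np.cos(.19),np.sin(.19)
print('F',F.round(2),'along x',(F[0]*c+F[1]*q).round(2),'jig xy',(c*p[0]+q*p[1]).round(4),(-q*p[0]+c*p[1]).round(4),'z',p[2].round(4),'grip',s['grip_force'],s['clock']); go(*s['tcp_pos'],1.761)
E
python3 f.py
```

```text
F [-5.47 -1.24 -1.56] along x -5.6 jig xy 0.0123 0.0013 z 0.0235 grip 60.3986120223999 20.125
shift mm [-0.  -0.1 -0. ] then turn [ 0.    -0.002 -0.   ] |  ay 1.761 tcp [ 0.5718 -0.0615  0.0235]
```

arm_command(moves=[-1, -1, 0, 0.1, 0, 0, 0, -1, -1, 0, 0.1, 0, 0, 0, -1, -1, 0, 0, 0, 0, 0, -1, -1, 0, 0, 0, 0, 0, -1, -0.8, 0, 0, 0, 0, 0, -1, 0, 0, 0, 0, 0, 0, -1, 0, 0, 0, 0, 0, 0])

```text
clock: 21.05
tcp_pos: [0.5749, -0.0609, 0.0235]
orientation: [-0.002, -0.095, 0.996, -0.0]
wrist_force: [-9.7, -2.5, 3.9]
finger_gap: 0.0291
grip_force: 61.1
```

```bash
python3 f.py
```

```text
F [-10.26  -2.39   3.54] along x -10.53 jig xy 0.0155 0.0014 z 0.0235 grip 61.12336993217468 21.5
shift mm [ 0.  0. -0.] then turn [ 0.    -0.004 -0.001] |  ay 1.76 tcp [ 0.5749 -0.0609  0.0235]
```

arm_command(moves=[-1, 0, 0, -0.2, 0, 0, 0, -1, -0.6, 0, 0, 0, 0, 0, -1, 0, 0, 0, 0, 0, 0, -1, 0, 0, 0, 0, 0, 0])

```text
clock: 22.05
tcp_pos: [0.5753, -0.0608, 0.0235]
orientation: [-0.002, -0.095, 0.996, -0.0]
wrist_force: [-10.2, -2.4, 1.7]
finger_gap: 0.0287
grip_force: 61.0
```

```bash
python3 f.py; python3 - <<'E'
from h import *
im,d=read_camera('scene'); cv2.imwrite('pics/s3.png',cv2.resize(im[215:325,240:390],None,fx=5,fy=5,interpolation=cv2.INTER_CUBIC))
E
```

```text
F [-10.31  -2.49   2.45] along x -10.6 jig xy 0.0159 0.0014 z 0.0235 grip 61.04013919830322 22.5
shift mm [ 0. -0.  0.] then turn [ 0.    -0.005 -0.001] |  ay 1.76 tcp [ 0.5753 -0.0608  0.0235]
```

View pics/s3.png

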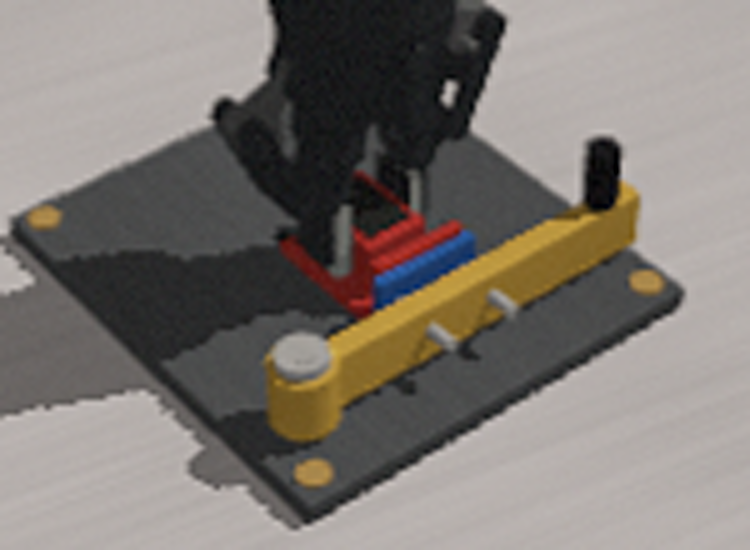

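The crop shows the pad at (425,265) sunk in, its guide pins standing out behind the bar, and the plate flush and centred on it. The pad force is about 9 to 10 N, so I hand in.

```bash
python3 -c "
from workcell import hand_in; print(hand_in())"
```

```text
the job is handed in; nothing more can be done
None
```

I handed the job in with the stop arm seated and the heel lift still gripped, flat on the bed and square on the middle of the blue pad, pushing at about 9–10 N with the pad sunk about 7 mm (worked out from wrist force and tool position); no verdict came back.

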